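Pick up the ballast plates on the lifting key

ROBOT

A 6-joint arm with a two-finger parallel gripper is mounted at the origin on the work surface. World frame = base frame: x ahead of the robot, y to its left, z up, the work surface at z = 0. Lengths are in m, angles in rad, forces in N, time in s.
With the tool pointing down it reaches from about 0.275 to 0.975 m from the base axis. Payload 8.4 kg.
Tool frame: the origin (TCP) lies on the centre line of the jaws, within the pads' length; the fingertips stand 25 mm ahead of it and the grasp point (between the pads) lies 6 mm ahead of it; z points along the fingers, y is the line along which they close (so a half turn about z gives the same grasp; the last joint's range is limited). The gripper opens to 92 mm and grips with 3 to 60 N. Pads are 20 mm wide; open, the fingers measure 128 mm over their backs; the gripper's body (75 mm by 189 mm) begins 69 mm behind the grasp point.
Start: joints at [-1.128, 0.353, 1.633, -0, 1.155, -0.002], TCP at [0.269, -0.564, 0.24] pointing down, gripper open.
Joint ranges: [-2.63, 2.63], [-0.92, 2.1], [0.06, 2.66], [-1.3, 4.44], [0, 2.69], [-3.02, 3.02]. Speed limits (rad/s): [2.22, 2.22, 2.79, 3.14, 3.14, 3.14].

INTERFACE

Orientations are given as a unit quaternion [w, x, y, z].
In Python, from cell import bot, get_image, job gives the robot as it stands.
- The arm moves only by the tool drive_tool, never from a script. Its argument "plan" is a list of rows, each a list of 7 numbers: the shift along the tool's x, y, z in m, then the turn, a rotation vector about the tool's x, y, z in degrees, then the opening, from 0 (shut) to 1 (fully open). A call has 1 to 20 rows; each row shifts and turns the commanded pose from where the row before left it, along the tool's axes as they then stand; what a row does not reach is not made up. A row lasts 1/12 s, in which the tool goes at most 41.7 mm and 7.16 degrees, less where a joint would pass 70% of its speed; a pose out of reach is approached as far as the arm can. A call is refused whole if a number of a shift passes 0.0417 or a number of a turn 7.16, either way. A call with a gripper value outside its range is refused whole. The fingers move at their own pace and stop on an object; the grip force is fixed at half the most. Time passes only in rows, so rows that do not move let the fingers close. It gives the time, the measured TCP pose, the force, the opening and the grip force at its end, in the units of the state.
- bot.get_state(): the state, without advancing time (a new reading comes with each control period).
- get_image(name): name is "scene" or "side" or "wrist"; returns a dict with "frame" (384x512x3 uint8, blue, green, red), "depth" (384x512 float32, m along the optical axis (not along the pixel's ray), 0 where there is no reading), "fx", "fy", "cx", "cy" (pixels), "pose" (4x4, takes a point from camera to world coordinates). Camera axes: x right, y down, z forward; pixel columns grow to the right and rows downward; lengths in m; the calibration is good to about 2 mm. A picture is of the moment at which its call begins.
- job.job_done(): hands the job in; it is judged then, once.
The state is a dict: "clock": time; "qpos": joint angles; "dq": joint speeds; "tau": joint torques, N m; "eef_pos": TCP position; "tcp_rot": TCP orientation; "force": force on the tool from outside, world axes, zero at the start; "torque": the same for the moment, N m; "width": opening from 0.0 (shut) to 1.0 (fully open); "finger_force": force on a finger pad.
Only numpy, scipy, OpenCV 4.12 (cv2) and the standard library are available. Lean on these libraries where they do the work, as an engineer would, in place of code of your own. Each camera call takes 0.05 s, during which the arm holds its last target. There are 200 camera calls.

TASK

Take the cross-ended lifting key from its bracket, feel it down through the cross-shaped holes of all three stacked ballast plates in the stand without pressing hard (keep the push under about 2 kg), and turn it so that its cross catches under the lowest plate. Lift all three plates out together and hang the loaded key back in the bracket's fork, upright and still, then let go. Leave the can, the screwdriver and the wood offcut where they are.

Things in the scene. Friction and masses are not known exactly. Their poses are not given: they have to be found in the camera images.
- key_grip (a point): Centre of the key's pale wooden handle, an upright block 20 x 20 mm and 52 mm tall, flat sides facing the key's own +-x and +-y; the key hangs upright, z up. Below it a steel collar, 32 mm across, 5 mm thick (underside 31 mm below this point), then a round steel stem 10 mm thick. Key about 0.16 kg.
- key_cross (a point): Centre of the steel cross at the key's lower end, on its axis, 116 mm straight below key_grip and 85 mm below the collar's underside. Four round arms, 8 mm thick with round ends, reach 17 mm from the axis along the key's +-x and +-y.
- plate_centre (a point): Centre (half-way up) of the top one of three alike round dark steel plates stacked in the stand: 64 mm across, 7 mm thick, 0.14 kg. Each has a plus-shaped hole, slots along the plate's own +-x and +-y, 12 mm wide, reaching 18.5 mm from its centre. The key's cross passes when in line with the slots (within about 6 degrees), and is caught when turned 45 degrees from them.
- stack_base (a point): Middle of the stack's underside, on the stand's axis, 26 mm above the table (the stack is 21 mm tall). The two lower plates are hidden and not in line: each is turned 14 to 30 degrees anticlockwise, seen from above, from the one above it. All are loose, off centre by up to 1.5 mm, and turn or slide when pushed.
- stand: Fixed wooden block 110 x 110 x 26 mm, origin at the centre of its underside on the table. In its top, under the stack, a 42 x 42 mm well with its floor 5 mm above the table; the cross turns freely under the lowest plate when its centre is 9 to 20 mm above the table. Four 8 mm dowels, 37.5 mm from the axis on the block's diagonals, end 56 mm above the table.
- bracket: Fixed grey steel bracket, origin on the table straight under fork_seat. Its post, 20 x 36 mm, stands 62 to 82 mm from the origin along the bracket's own +x, and a flat fork 8 mm thick reaches from the post's top towards -x. At the start the empty key hangs in it.
- fork_seat (a point): Hanging place: middle of the fork's slot, level with the fork's flat top, 130 mm above the table. The slot is 18 mm wide, open to the bracket's -x; prongs end 22 mm from this point, the slot's closed end is 12 mm away to +x. The stem goes in sideways and the collar's underside rests on both prongs.
- can: Bystander: plain metal can, 70 mm across, 100 mm tall. Leave alone.
- screwdriver: Bystander: screwdriver lying on the table. Leave alone.
- offcut: Bystander: wood offcut, 140 x 70 x 38 mm. Leave alone.
There are look-alikes about, which are no part of the job. Of the things like the bracket, leave any that is pink; of the rest the larger one is meant.

How it is judged:
On the way, in this order (a step that is already met when the one before it is completed fails the run):
1. the key's cross is down in the well below the lowest plate (z of key_cross in the frame of stand below 0.0215 m and horizontal distance between key_cross and stand below 0.008 m and horizontal distance between key_cross and plate_centre below 0.008 m and z of plate_centre in the frame of key_cross above 0.019 m), for 0.1 s.
2. all three plates are lifted clear of the stand on the key's cross (contact force between stand and anything else below 0.2 N and height (world z) of key_cross above 0.035 m and z of plate_centre in the frame of key_cross between 0.0185 and 0.026 m), for 0.2 s.
At the end, for the whole second after the job is handed in: The key hangs upright (0.1 rad) and still in the fork: cross 85 +-4 mm below fork_seat, within 9 mm sideways and -16 to +12 mm along the slot; all three plates on its cross (top plate's centre 18.5 to 26 mm above the cross, within 14 mm of its axis); the stand empty (contact force between stand and anything else below 0.2 N and z of key_cross in the frame of fork_seat between -0.089 and -0.081 m and x of key_cross in the frame of fork_seat between -0.016 and 0.012 m and y of key_cross in the frame of fork_seat between -0.009 and 0.009 m and angle between key_cross's own z axis and vertical below 0.1 rad and z of plate_centre in the frame of key_cross between 0.0185 and 0.026 m and horizontal distance between plate_centre and key_cross below 0.014 m and contact force between bracket and anything else above 1 N and linear speed of key below 0.03 m/s); the robot touches nothing.
It fails at once if the stand or the plates in it are pressed with more than 40 N (contact force between stand and anything else above 40 N).
It fails at once if a bystander is moved more than 20 mm (distance of any of can, screwdriver, offcut from where it was at the start of the episode above 0.02 m).
It also fails if it takes over 72 s, if anything falls off the work surface, if the arm or the gripper's body presses on something with over 40 N, if the wrist force passes 120 N, or if a joint passes its speed limit or range.

## Working session

There is one attempt and no reset: what is moved stays moved. The work goes in short steps, Python scripts to look and compute and a tool call to move; the robot and the scene stay as the last step left them, time stands still between calls to the robot, and variables do not carry over. Pictures are saved under pics/ and viewed, at most 10 in all, crops included, and the job is handed in when it is done.

Besides the shell and the picture viewer there is one more tool, called after ">>>" by a JSON object that holds its "op" and its "data". drive_tool: Moves the arm, as the interface text tells. Its arguments: {"type":"object","properties":{"plan":{"type":"array"}},"required":["plan"]}

```bash
ls; mkdir -p pics; cat > h.py <<'E'
import numpy as np, cv2
from cell import bot, get_image, job
def world(im,u,v,z=None):
    "pixels -> world, by depth or by plane z"
    u=np.asarray(u,float);v=np.asarray(v,float)
    r=np.stack([(u-im['cx'])/im['fx'],(v-im['cy'])/im['fy'],np.ones_like(u)],-1)
    P=im['pose']
    if z is None:
        d=im['depth'][v.astype(int),u.astype(int)]
        return (r*d[...,None])@P[:3,:3].T+P[:3,3]
    w=r@P[:3,:3].T
    return P[:3,3]+w*((z-P[2,3])/w[...,2])[...,None]
def cloud(im):
    v,u=np.mgrid[:384,:512]; return world(im,u,v)
E
python3 - <<'E'
from h import *
a=get_image('scene');b=get_image('side');c=get_image('wrist')
np.save('s0.npy',a,allow_pickle=True);np.save('d0.npy',b,allow_pickle=True)
for n,i in zip('sdw',(a,b,c)): print(n,i['fx'],i['pose'].round(3).tolist())
cv2.imwrite('pics/scene.png',cv2.resize(a['frame'],(800,600)))
cv2.imwrite('pics/side.png',cv2.resize(b['frame'],(800,600)))
print(bot.get_state())
E
```

```text
pics
s 397.0746541708907 [[0.875, 0.339, -0.345, 0.977], [0.484, -0.611, 0.626, -0.777], [0.001, -0.715, -0.699, 0.95], [0.0, 0.0, 0.0, 1.0]]
d 444.8874182025735 [[-0.892, -0.22, 0.394, 0.105], [-0.451, 0.454, -0.768, 0.886], [-0.01, -0.863, -0.505, 0.736], [0.0, 0.0, 0.0, 1.0]]
w 321.9583913146994 [[0.431, -0.869, -0.242, 0.337], [-0.902, -0.415, -0.115, -0.531], [-0.001, 0.268, -0.963, 0.384], [0.0, 0.0, 0.0, 1.0]]
{'clock': 0.15, 'qpos': array([-1.12837687e+00,  3.53476725e-01,  1.63393299e+00, -3.80487508e-05,
        1.15519826e+00, -2.40918816e-03]), 'dq': array([-1.25027321e-04,  2.91840257e-05, -1.69687619e-03, -5.77884678e-04,
        6.12716476e-04, -2.56016487e-04]), 'tau': array([-1.10387571e-04, -5.94205713e+01, -3.34471142e+01,  6.97567267e-02,
        2.03953829e-02, -4.69545682e-05]), 'eef_pos': array([ 0.26877979, -0.56388123,  0.23905681]), 'tcp_rot': array([-4.91626980e-04,  9.75365907e-01,  2.20592586e-01, -1.27770803e-04]), 'force': array([ 0.74692142, -1.15486876,  0.8383336 ]), 'torque': array([0.01330867, 0.05470553, 0.07047443]), 'finger_force': 0.0, 'width': 1.0029284209422158}
```

View pics/scene.png

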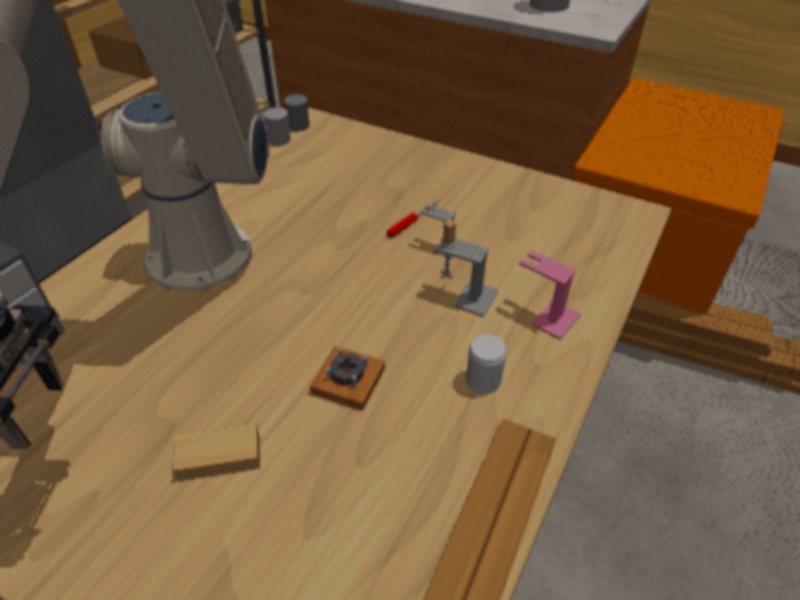

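View pics/side.png

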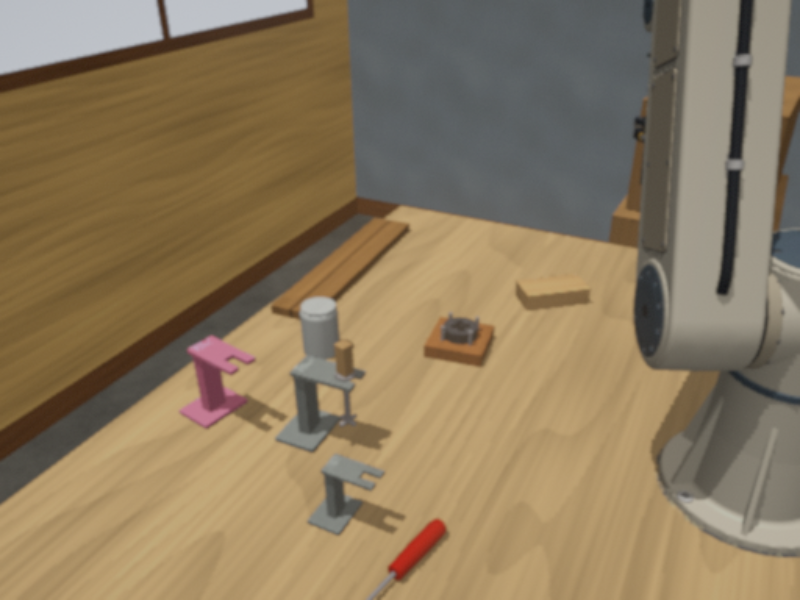

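The scene view shows the key in the larger grey bracket, with its handle at about (450,235) and the fork at (465,248). The stand is at (348,375). The pink bracket (550,290) and the small grey one (437,212) are look-alikes. The side view agrees: key (344,357), stand (460,340).

```bash
python3 - <<'E'
from h import *
S=np.load('s0.npy',allow_pickle=True).item();D=np.load('d0.npy',allow_pickle=True).item()
for n,im,kh,st in (('s',S,(288,148),(223,240)),('d',D,(220,228),(294,218))):
    C=cloud(im); print(n,'handle',world(im,*kh).round(3),'stand',world(im,*st).round(3))
    k=world(im,*kh)
    # fork+post top : z .122-.135 near handle
    m=(abs(C[...,2]-.13)<.006)&(np.hypot(C[...,0]-k[0],C[...,1]-k[1])<.12)
    hsv=cv2.cvtColor(im['frame'],cv2.COLOR_BGR2HSV); g=m&(hsv[...,1]<70)
    v,u=np.nonzero(g); p=world(im,u,v,.13)[:,:2]
    r=cv2.minAreaRect(p.astype(np.float32)*1000); print('fork rect',len(p),r, cv2.boxPoints(r).round(0).tolist())
    w=(C[...,2]>.16)&(C[...,2]<.24)&(np.hypot(C[...,0]-k[0],C[...,1]-k[1])<.04)
    print('handle pts',w.sum(),C[w].mean(0).round(4),C[w].min(0).round(3),C[w].max(0).round(3))
    s=world(im,*st)
    m=(abs(C[...,2]-.026)<.005)&(np.hypot(C[...,0]-s[0],C[...,1]-s[1])<.11)
    v,u=np.nonzero(m); p=world(im,u,v,.026)[:,:2]; r=cv2.minAreaRect(p.astype(np.float32)*1000); print('stand',len(p),r)
    m=(C[...,2]>.040)&(C[...,2]<.052)&(np.hypot(C[...,0]-s[0],C[...,1]-s[1])<.06)
    print('plates',C[m].mean(0).round(4))
E
```

```text
s handle [0.573 0.173 0.168] stand [ 0.536 -0.173  0.049]
fork rect 281 ((599.43701171875, 176.08628845214844), (104.6790771484375, 55.24150085449219), 2.258329153060913) [[546.0, 202.0], [548.0, 146.0], [653.0, 151.0], [651.0, 206.0]]
handle pts 80 [0.5703 0.1727 0.1766] [0.557 0.164 0.16 ] [0.58  0.185 0.19 ]
stand 683 ((519.5225830078125, -153.6947021484375), (112.37891387939453, 115.25289916992188), 7.964911460876465)
plates [ 0.5197 -0.1551  0.0468]
d handle [0.562 0.185 0.171] stand [ 0.507 -0.122  0.034]
fork rect 521 ((596.713623046875, 181.73179626464844), (104.3244400024414, 56.13660430908203), 2.831258535385132) [[543.0, 207.0], [546.0, 151.0], [650.0, 156.0], [647.0, 212.0]]
handle pts 152 [0.5656 0.1807 0.1769] [0.556 0.167 0.16 ] [0.581 0.191 0.189]
stand 498 ((518.2650146484375, -148.98828125), (111.80728149414062, 118.97185516357422), 8.46292781829834)
plates [ 0.517  -0.1473  0.0459]
```

>>> {"op": "drive_tool", "data": {"plan": [[0.0287,-0.019,0,0,0,0,1],[0.0287,-0.019,0,0,0,0,1],[0.0287,-0.019,0,0,0,0,1],[0.0287,-0.019,0,0,0,0,1],[0.0287,-0.019,0,0,0,0,1],[0.0287,-0.019,0,0,0,0,1],[0.0287,-0.019,0,0,0,0,1],[0.0287,-0.019,0,0,0,0,1],[0.0287,-0.019,0,0,0,0,1],[0.0287,-0.019,0,0,0,0,1],[0.0287,-0.019,0,0,0,0,1],[0.0287,-0.019,0,0,0,0,1],[0.0287,-0.019,0,0,0,0,1],[0.0287,-0.019,0,0,0,0,1],[0,0,0,0,0,0,1],[0,0,0,0,0,0,1],[0,0,0,0,0,0,1]]}}

```text
clock: 1.57
eef_pos: [0.5167, -0.1514, 0.2393]
tcp_rot: [0.0, 0.975, 0.221, -0.0]
force: [-0.5, -1.0, -0.4]
width: 1.003
finger_force: 0.0
```

```bash
cat >> h.py <<'E'
def st():
    from scipy.spatial.transform import Rotation as R
    s=bot.get_state(); q=s['tcp_rot']; M=R.from_quat(q[[1,2,3,0]]).as_matrix()
    print('t %.2f'%s['clock'],'pos',s['eef_pos'].round(4),'yawx %.2f'%np.degrees(np.arctan2(M[1,0],M[0,0])),'tilt',M[:2,2].round(4),'F',s['force'].round(2),'T',s['torque'].round(2),'w %.3f'%s['width'],'q6 %.2f'%s['qpos'][5])
    return s,M
E
python3 - <<'E'
from h import *
st(); w=get_image('wrist'); np.save('w1.npy',w,allow_pickle=True)
cv2.imwrite('pics/w1.png',cv2.resize(w['frame'],(800,600),interpolation=cv2.INTER_CUBIC))
E
```

```text
t 1.57 pos [ 0.5167 -0.1514  0.2393] yawx 25.54 tilt [-0.0008 -0.0002] F [-0.54 -0.99 -0.36] T [-0.04 -0.   -0.05] w 1.003 q6 0.84
```

View pics/w1.png

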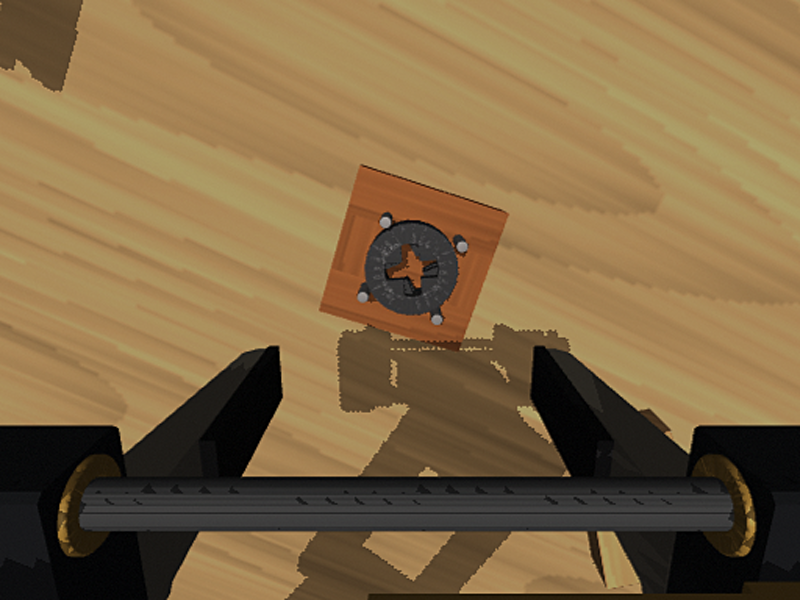

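The wrist view shows the stand centred at (413,262), with the top plate's plus-shaped hole at (410,268) and four bright dowel tips around it. I'll go closer to measure it.

>>> {"op": "drive_tool", "data": {"plan": [[-0.01,0,0.033,0,0,0,1],[-0.01,0,0.033,0,0,0,1],[-0.01,0,0.033,0,0,0,1],[0,0,0,0,0,0,1],[0,0,0,0,0,0,1],[0,0,0,0,0,0,1]]}}

```text
clock: 2.12
eef_pos: [0.4911, -0.1651, 0.1421]
tcp_rot: [0.0, 0.976, 0.22, 0.001]
force: [-0.1, -0.0, -0.3]
width: 1.001
finger_force: 0.0
```

```bash
python3 - <<'E'
from h import *
s,M=st(); w=get_image('wrist'); np.save('w2.npy',w,allow_pickle=True)
# metric top view of plane z=.047: 0.2mm/px, +x right, +y up, centred (.518,-.151)
c=np.array([.518,-.151]);n=500;sc=.0002
g=np.array([[-.05,-.05],[.05,-.05],[.05,.05],[-.05,.05]])
def top(z):
    pw=np.c_[g+c,np.full(4,z)]; P=w['pose']; pc=(pw-P[:3,3])@P[:3,:3]
    uv=np.c_[w['fx']*pc[:,0]/pc[:,2]+w['cx'],w['fy']*pc[:,1]/pc[:,2]+w['cy']].astype(np.float32)
    dst=np.c_[g[:,0]/sc+250,250-g[:,1]/sc].astype(np.float32)
    return cv2.warpPerspective(w['frame'],cv2.getPerspectiveTransform(uv,dst),(n,n),flags=cv2.INTER_CUBIC)
t=top(.047); cv2.imwrite('pics/top.png',t)
C=cloud(w); m=(C[...,2]>.042)&(C[...,2]<.052)
v,u=np.nonzero(m); p=world(w,u,v,.047)[:,:2]; k=np.hypot(*(p-c).T)<.035
print('plate', cv2.minEnclosingCircle((p[k]*1000).astype(np.float32)), C[m].mean(0))
d=top(.056)
h=cv2.cvtColor(d,cv2.COLOR_BGR2HSV); b=((h[...,2]>130)&(h[...,1]<60)).astype(np.uint8)
nn,_,sts,ce=cv2.connectedComponentsWithStats(b)
for i in range(1,nn):
    if sts[i,4]>300: print('dowel',sts[i,4],(ce[i]-250)*[sc,-sc]+c)
cv2.imwrite('pics/tops.png',np.hstack([t,d])[:, :750] if 0 else t)
E
```

```text
t 2.12 pos [ 0.4911 -0.1651  0.1421] yawx 25.40 tilt [ 0.0017 -0.0005] F [-0.09 -0.03 -0.31] T [0.04 0.   0.01] w 1.001 q6 0.80
plate ((517.8959350585938, -151.14291381835938), 34.91782760620117) [ 0.52047085 -0.15343169  0.04709037]
dowel 934 [ 0.54305203 -0.1236242 ]
dowel 905 [ 0.49046961 -0.13110519]
dowel 936 [ 0.55042607 -0.17615085]
dowel 885 [ 0.49787525 -0.18353311]
```

View pics/top.png

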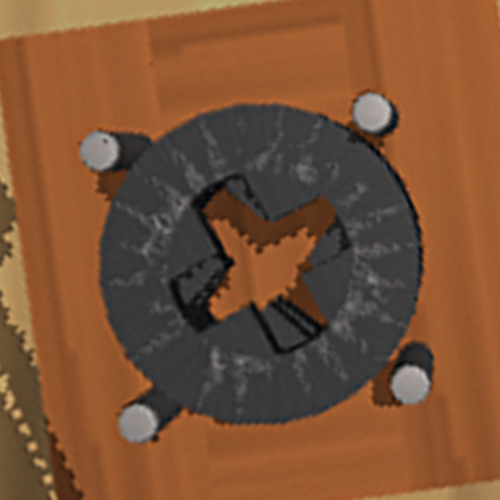

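The rectified view shows the plate circle centred at (260,263). The hole's arms end at about (342,222), (298,340), (184,306) and (218,190), so the top plate's slots lie at about 27°. The lower plates are turned further anticlockwise. Next I'll look at the key.

>>> {"op": "drive_tool", "data": {"plan": [[0,0,-0.032,0,0,0,1],[0,0,-0.032,0,0,0,1],[0,0,-0.032,0,0,0,1],[0,0,-0.032,0,0,0,1],[0.0187,-0.0277,0,0,0,0,1],[0.0187,-0.0277,0,0,0,0,1],[0.0187,-0.0277,0,0,0,0,1],[0.0187,-0.0277,0,0,0,0,1],[0.0187,-0.0277,0,0,0,0,1],[0.0187,-0.0277,0,0,0,0,1],[0.0187,-0.0277,0,0,0,0,1],[0.0187,-0.0277,0,0,0,0,1],[0.0187,-0.0277,0,0,0,0,1],[0.0187,-0.0277,0,0,0,0,1],[0,0,0,0,0,0,1],[0,0,0,0,0,0,1],[0,0,0,0,0,0,1]]}}

```text
clock: 3.58
eef_pos: [0.5401, 0.1664, 0.27]
tcp_rot: [0.0, 0.975, 0.221, 0.001]
force: [0.5, -0.8, -0.8]
width: 1.0
finger_force: 0.0
```

```bash
python3 - <<'E'
from h import *
s,M=st(); w=get_image('wrist'); np.save('w3.npy',w,allow_pickle=True)
C=cloud(w); h=cv2.cvtColor(w['frame'],cv2.COLOR_BGR2HSV)
m=(C[...,2]>.182)&(C[...,2]<.193)
v,u=np.nonzero(m); p=world(w,u,v,.187)[:,:2]
print('handle top',len(p),C[m][:,2].mean(),cv2.minAreaRect((p*1000).astype(np.float32)))
m=(abs(C[...,2]-.13)<.006)&(h[...,1]<70)&(np.hypot(C[...,0]-.598,C[...,1]-.179)<.08)
v,u=np.nonzero(m); p=world(w,u,v,.13)[:,:2]
r=cv2.minAreaRect((p*1000).astype(np.float32)); print('fork',len(p),r,cv2.boxPoints(r).round(1).tolist())
cv2.imwrite('pics/w3.png',cv2.resize(w['frame'],(800,600),interpolation=cv2.INTER_CUBIC))
E
```

```text
t 3.58 pos [0.5401 0.1664 0.27  ] yawx 25.54 tilt [0.0018 0.0002] F [ 0.5  -0.76 -0.83] T [ 0.01 -0.01  0.  ] w 1.000 q6 1.42
handle top 757 0.1869009958615257 ((569.6051635742188, 176.73751831054688), (20.119796752929688, 20.13689422607422), 73.39024353027344)
fork 5941 ((599.0830078125, 178.5230255126953), (103.34528350830078, 49.82520294189453), 2.3079466819763184) [[546.4000244140625, 201.3000030517578], [548.5, 151.5], [651.7000122070312, 155.6999969482422], [649.7000122070312, 205.5]]
```

View pics/w3.png

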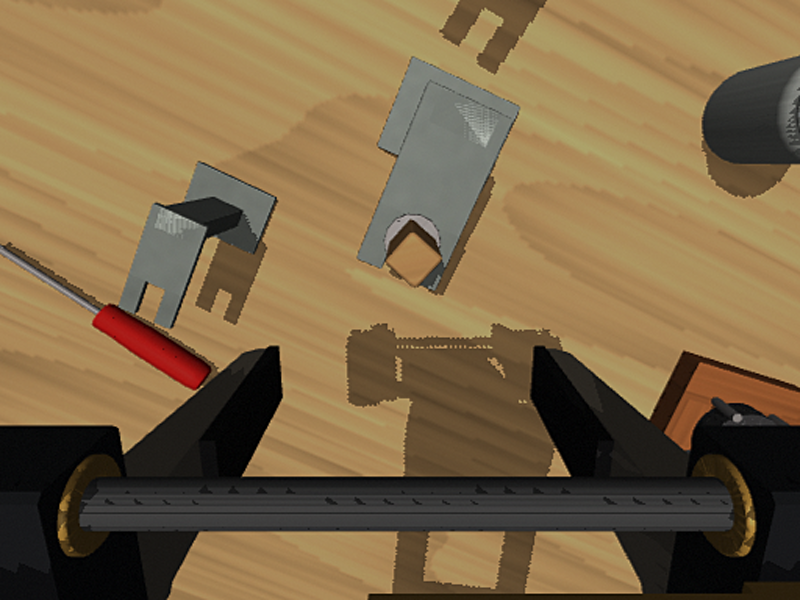

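The handle top is at (413,257), about 17° off the bracket's axis, sitting in the fork of the larger grey bracket. The small bracket and the screwdriver are off to the left. I'll turn 42° and grasp it.

>>> {"op": "drive_tool", "data": {"plan": [[0,0,0,0,0,7.02,1],[0,0,0,0,0,7.02,1],[0,0,0,0,0,7.02,1],[0,0,0,0,0,7.02,1],[0,0,0,0,0,7.02,1],[0,0,0,0,0,7.02,1],[0.0126,-0.0091,0,0,0,0,1],[0.0127,-0.0092,0,0,0,0,0.7],[0,0,0.02,0,0,0,0.6],[0,0,0.02,0,0,0,0.6],[0,0,0.02,0,0,0,0.6],[0,0,0.02,0,0,0,0.6],[0,0,0.015,0,0,0,0.6],[0,0,0.007,0,0,0,0.6],[0,0,0,0,0,0,0.6],[0,0,0,0,0,0,0.6]]}}

```text
clock: 4.97
eef_pos: [0.5695, 0.176, 0.1672]
tcp_rot: [-0.0, 0.989, -0.145, 0.0]
force: [-0.2, 0.1, 0.4]
width: 0.6
finger_force: 0.0
```

```bash
python3 -c "
from h import *
st()"
```

```text
t 4.97 pos [0.5695 0.176  0.1672] yawx -16.70 tilt [0.0004 0.    ] F [-0.19  0.08  0.35] T [ 0.05 -0.01  0.01] w 0.600 q6 2.16
```

>>> {"op": "drive_tool", "data": {"plan": [[0,0,0,0,0,0,0],[0,0,0,0,0,0,0],[0,0,0,0,0,0,0],[0,0,0,0,0,0,0],[0,0,0,0,0,0,0],[0,0,0,0,0,0,0],[0,0,0,0,0,0,0],[0,0,0,0,0,0,0],[0,0,-0.002,0,0,0,0],[0,0,-0.003,0,0,0,0],[0,0,0,0,0,0,0],[0,0,0,0,0,0,0]]}}

```text
clock: 5.97
eef_pos: [0.5692, 0.1767, 0.1717]
tcp_rot: [-0.0, 0.989, -0.145, 0.0]
force: [0.7, 0.2, -1.5]
width: 0.216
finger_force: 30.0
```

```bash
python3 -c "
from h import *
st()"
```

```text
t 5.97 pos [0.5692 0.1767 0.1717] yawx -16.63 tilt [0.0001 0.0001] F [ 0.73  0.21 -1.47] T [ 0.05 -0.02 -0.02] w 0.216 q6 2.16
```

>>> {"op": "drive_tool", "data": {"plan": [[-0.0153,0.0053,0,0,0,0,0],[-0.0154,0.0053,0,0,0,0,0],[-0.0154,0.0053,0,0,0,0,0],[-0.0154,0.0053,0,0,0,0,0],[0,0,-0.007,0,0,-7.15,0],[0,0,-0.007,0,0,-7.15,0],[0,0,-0.007,0,0,-7.15,0],[0,0,-0.007,0,0,-7.15,0],[0,0,-0.007,0,0,-7.15,0],[0,0,-0.007,0,0,-7.15,0],[-0.0134,0.0299,0,0,0,0,0],[-0.0134,0.0299,0,0,0,0,0],[-0.0134,0.0299,0,0,0,0,0],[-0.0134,0.0299,0,0,0,0,0],[-0.0134,0.0299,0,0,0,0,0],[-0.0134,0.0299,0,0,0,0,0],[-0.0134,0.0299,0,0,0,0,0],[-0.0134,0.0299,0,0,0,0,0],[-0.0134,0.0299,0,0,0,0,0],[-0.0134,0.0299,0,0,0,-0.7,0]]}}

```text
clock: 7.63
eef_pos: [0.5161, -0.1551, 0.2136]
tcp_rot: [0.0, 0.972, 0.233, 0.0]
force: [0.7, 1.0, -1.2]
width: 0.216
finger_force: 30.0
```

>>> {"op": "drive_tool", "data": {"plan": [[0,0,0,0,0,0,0],[0,0,0,0,0,0,0],[0,0,0,0,0,0,0]]}}

```text
clock: 7.88
eef_pos: [0.516, -0.153, 0.2133]
tcp_rot: [-0.0, 0.973, 0.233, -0.0]
force: [-0.3, -0.3, -1.2]
width: 0.216
finger_force: 30.0
```

```bash
python3 - <<'E'
from h import *
s,M=st()
a=get_image('scene');b=get_image('side');w=get_image('wrist')
for n,im in (('s',a),('d',b),('w',w)):
    P=im['pose']; pc=(np.array([.5205,-.1536,.08])-P[:3,3])@P[:3,:3]
    u,v=im['fx']*pc[0]/pc[2]+im['cx'],im['fy']*pc[1]/pc[2]+im['cy']; print(n,u,v)
    u,v=int(u),int(v); c=im['frame'][max(v-50,0):v+50,max(u-50,0):u+50]
    if n!='w': globals()['c'+n]=cv2.resize(c,(390,390),interpolation=cv2.INTER_CUBIC)
cv2.imwrite('pics/c1.png',np.hstack([cs,cd])); cv2.imwrite('pics/w4.png',w['frame'])
E
```

```text
t 7.88 pos [ 0.516  -0.153   0.2133] yawx 26.91 tilt [-0.0006  0.0006] F [-0.31 -0.33 -1.2 ] T [ 0.01  0.01 -0.02] w 0.216 q6 0.81
s 221.5114534239812 226.65524442315441
d 294.29913704107184 198.38021875201363
w 263.0354014769693 185.13872107996542
```

View pics/c1.png

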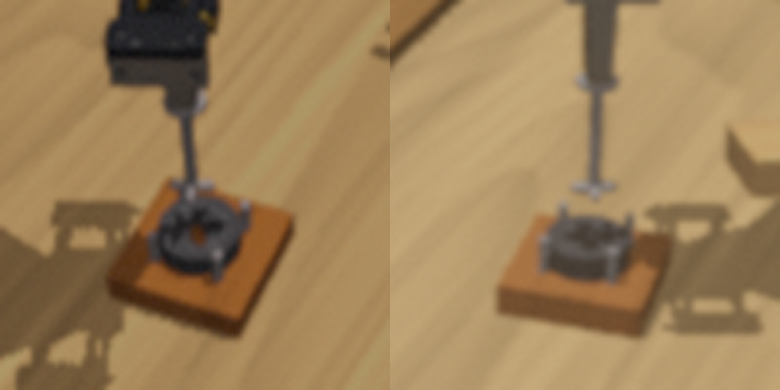

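Both crops show the key hanging straight, with its cross at (192,187) in the left one and (593,188) in the right one, above the stack. Next I'll check the alignment from the wrist camera.

```bash
python3 - <<'E'
import cv2
i=cv2.imread('pics/w4.png')
cv2.imwrite('pics/w4c.png',cv2.resize(i[120:270,170:350],(720,600),interpolation=cv2.INTER_CUBIC))
E
```

```text
(no output)
```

View pics/w4c.png

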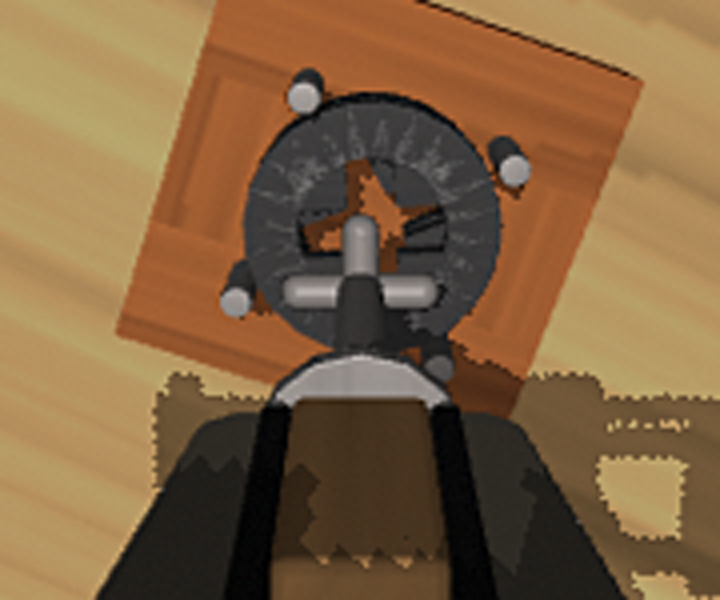

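The wrist view shows the cross arms parallel to the top plate's slots. The cross centre is at (361,291) in the crop, and the dowel tips are at (304,97), (514,170), (236,303) and (438,366).

```bash
python3 - <<'E'
from h import *
w=get_image('wrist'); s,M=st()
f=lambda p,z: world(w,170+np.array(p)[:,0]/4,120+np.array(p)[:,1]/4,z)
d=f([(304,97),(514,170),(236,303),(438,366)],.056).mean(0); c=f([(361,291)],.0915)[0]
pl=f([(300,230),(446,230)],.0505).mean(0)
print('stand',d,'cross',c,'plate slot mid',pl)
t=d-c; print('move tool xy from cross', (M.T@t)[:2], 'from tcp', (M.T@(d-s['eef_pos']))[:2],'plate', (M.T@(pl-c))[:2])
E
```

```text
t 8.08 pos [ 0.5164 -0.1523  0.2136] yawx 27.05 tilt [-0.0001  0.0002] F [ 0.49  0.22 -1.54] T [-0.01  0.03 -0.01] w 0.216 q6 0.81
stand [ 0.52059374 -0.1540532   0.056     ] cross [ 0.51607598 -0.15303935  0.0915    ] plate slot mid [ 0.52088448 -0.15397734  0.0505    ]
move tool xy from cross [0.00356268 0.00296503] from tcp [0.00297127 0.00353366] plate [0.00385613 0.00303086]
```

>>> {"op": "drive_tool", "data": {"plan": [[0.0017,0.0015,0,0,0,0,0],[0.0017,0.0016,0,0,0,0,0],[0,0,0.01,0,0,0,0],[0,0,0.01,0,0,0,0],[0,0,0.01,0,0,0,0],[0,0,0.005,0,0,0,0],[0,0,0.002,0,0,0,0],[0,0,0,0,0,0,0],[0,0,0,0,0,0,0],[0,0,0.0015,0,0,0,0],[0,0,0.0015,0,0,0,0],[0,0,0.001,0,0,0,0],[0,0,0,0,0,0,0],[0,0,0,0,0,0,0]]}}

```text
clock: 9.25
eef_pos: [0.5208, -0.1547, 0.1727]
tcp_rot: [0.0, 0.972, 0.233, 0.0]
force: [0.6, 0.3, -1.6]
width: 0.212
finger_force: 30.0
```

```bash
python3 -c "
from h import *
st()"
```

```text
t 9.25 pos [ 0.5208 -0.1547  0.1727] yawx 26.96 tilt [ 0.0001 -0.0001] F [ 0.58  0.33 -1.61] T [-0.01 -0.   -0.02] w 0.212 q6 0.81
```

>>> {"op": "drive_tool", "data": {"plan": [[0,0,0.001,0,0,0,0],[0,0,0.001,0,0,0,0],[0,0,0.001,0,0,0,0],[0,0,0,0,0,0,0],[0,0,0,0,0,0,0]]}}

```text
clock: 9.67
eef_pos: [0.5207, -0.1546, 0.1695]
tcp_rot: [-0.0, 0.972, 0.233, -0.0]
force: [-0.3, 0.1, -1.6]
width: 0.215
finger_force: 30.0
```

```bash
python3 -c "
from h import *
st()"
```

```text
t 9.67 pos [ 0.5207 -0.1546  0.1695] yawx 26.96 tilt [-0.0001  0.    ] F [-0.26  0.09 -1.57] T [-0.03  0.03 -0.04] w 0.215 q6 0.81
```

>>> {"op": "drive_tool", "data": {"plan": [[0,0,0.001,0,0,0,0],[0,0,0.001,0,0,0,0],[0,0,0.001,0,0,0,0],[0,0,0.001,0,0,0,0],[0,0,0,0,0,0,0],[0,0,0,0,0,0,0]]}}

```text
clock: 10.17
eef_pos: [0.5208, -0.1546, 0.1656]
tcp_rot: [-0.0, 0.972, 0.233, 0.0]
force: [0.1, -0.7, -0.4]
width: 0.216
finger_force: 30.0
```

```bash
python3 -c "
from h import *
st()"
```

```text
t 10.17 pos [ 0.5208 -0.1546  0.1656] yawx 26.97 tilt [-0.  0.] F [ 0.09 -0.67 -0.36] T [ 0.04  0.07 -0.02] w 0.216 q6 0.81
```

>>> {"op": "drive_tool", "data": {"plan": [[0,0,0.0005,0,0,0,0],[0,0,0.0005,0,0,0,0],[0,0,0,0,0,0,0],[0,0,0,0,0,0,0]]}}

```text
clock: 10.5
eef_pos: [0.5209, -0.1546, 0.1652]
tcp_rot: [0.0, 0.972, 0.233, 0.0]
force: [-2.1, 1.5, 6.3]
width: 0.215
finger_force: 30.0
```

```bash
python3 -c "
from h import *
st()"
```

```text
t 10.50 pos [ 0.5209 -0.1546  0.1652] yawx 26.97 tilt [0.0003 0.    ] F [-2.11  1.5   6.26] T [0.28 0.49 0.02] w 0.215 q6 0.81
```

>>> {"op": "drive_tool", "data": {"plan": [[0,0,0,0,0,-3.5,0],[0,0,0,0,0,-3.5,0],[0,0,0,0,0,-3.5,0],[0,0,0,0,0,-2,0],[0,0,0,0,0,0,0]]}}

```text
clock: 10.92
eef_pos: [0.5204, -0.1544, 0.1644]
tcp_rot: [-0.0, 0.941, 0.338, -0.0]
force: [-0.9, 0.9, -1.4]
width: 0.215
finger_force: 30.0
```

>>> {"op": "drive_tool", "data": {"plan": [[0,0,0.0003,0,0,-1,0],[0,0,0.0003,0,0,-1,0],[0,0,0,0,0,-1,0],[0,0,0,0,0,0,0]]}}

```text
clock: 11.25
eef_pos: [0.5208, -0.1547, 0.1639]
tcp_rot: [0.0, 0.932, 0.363, 0.0]
force: [-1.0, 0.3, -1.1]
width: 0.214
finger_force: 30.0
```

```bash
python3 -c "
from h import *
st()"
```

```text
t 11.25 pos [ 0.5208 -0.1547  0.1639] yawx 42.53 tilt [ 0.0001 -0.0001] F [-1.04  0.28 -1.08] T [ 0.16  0.13 -0.06] w 0.214 q6 0.54
```

>>> {"op": "drive_tool", "data": {"plan": [[0,0,0.001,0,0,0,0],[0,0,0.001,0,0,0,0],[0,0,0.001,0,0,0,0],[0,0,0.001,0,0,0,0],[0,0,0,0,0,0,0]]}}

```text
clock: 11.67
eef_pos: [0.5206, -0.1546, 0.1596]
tcp_rot: [-0.0, 0.932, 0.362, -0.0]
force: [-0.9, 0.8, -2.5]
width: 0.216
finger_force: 30.0
```

```bash
python3 -c "
from h import *
st()"
```

```text
t 11.67 pos [ 0.5206 -0.1546  0.1596] yawx 42.46 tilt [-0.0005  0.0002] F [-0.87  0.8  -2.46] T [0.19 0.2  0.04] w 0.216 q6 0.54
```

>>> {"op": "drive_tool", "data": {"plan": [[0,0,0.0007,0,0,0,0],[0,0,0.0007,0,0,0,0],[0,0,0.0006,0,0,0,0],[0,0,0,0,0,0,0],[0,0,0,0,0,0,0]]}}

```text
clock: 12.08
eef_pos: [0.5207, -0.1547, 0.1579]
tcp_rot: [-0.0, 0.932, 0.362, -0.0]
force: [-0.2, 0.7, -1.9]
width: 0.216
finger_force: 30.0
```

```bash
python3 -c "
from h import *
st()"
```

```text
t 12.08 pos [ 0.5207 -0.1547  0.1579] yawx 42.46 tilt [-0.0001  0.    ] F [-0.18  0.71 -1.87] T [0.2  0.29 0.04] w 0.216 q6 0.54
```

>>> {"op": "drive_tool", "data": {"plan": [[0,0,0.0005,0,0,0,0],[0,0,0.0005,0,0,0,0],[0,0,0,0,0,0,0],[0,0,0,0,0,0,0]]}}

```text
clock: 12.42
eef_pos: [0.5208, -0.1546, 0.1571]
tcp_rot: [0.0, 0.932, 0.362, 0.0]
force: [-2.4, 1.6, 1.7]
width: 0.212
finger_force: 30.0
```

```bash
python3 -c "
from h import *
st()"
```

```text
t 12.42 pos [ 0.5208 -0.1546  0.1571] yawx 42.47 tilt [0.0001 0.    ] F [-2.42  1.61  1.66] T [0.42 0.54 0.01] w 0.212 q6 0.54
```

>>> {"op": "drive_tool", "data": {"plan": [[0,0,0.0003,0,0,0,0],[0,0,0,0,0,-3,0],[0,0,0,0,0,-3,0],[0,0,0,0,0,-3,0],[0,0,0,0,0,-2,0],[0,0,0,0,0,0,0]]}}

```text
clock: 12.92
eef_pos: [0.5206, -0.1547, 0.1565]
tcp_rot: [-0.0, 0.893, 0.451, -0.0]
force: [-1.8, 0.9, -0.8]
width: 0.217
finger_force: 30.0
```

```bash
python3 -c "
from h import *
st()"
```

```text
t 12.92 pos [ 0.5206 -0.1547  0.1565] yawx 53.55 tilt [-0.0003  0.    ] F [-1.83  0.93 -0.83] T [ 0.19  0.4  -0.02] w 0.217 q6 0.34
```

>>> {"op": "drive_tool", "data": {"plan": [[0,0,0.0005,0,0,-1,0],[0,0,0.0005,0,0,-1,0],[0,0,0,0,0,-1,0],[0,0,0,0,0,0,0]]}}

```text
clock: 13.25
eef_pos: [0.5207, -0.1546, 0.1555]
tcp_rot: [-0.0, 0.881, 0.474, -0.0]
force: [-1.9, 0.9, -0.6]
width: 0.216
finger_force: 30.0
```

```bash
python3 -c "
from h import *
st()"
```

```text
t 13.25 pos [ 0.5207 -0.1546  0.1555] yawx 56.53 tilt [-0.0002  0.    ] F [-1.92  0.89 -0.64] T [ 0.3   0.4  -0.02] w 0.216 q6 0.29
```

>>> {"op": "drive_tool", "data": {"plan": [[0,-0.0004,0.001,0,0,0,0],[0,0,0.001,0,0,0,0],[0,0,0.001,0,0,0,0],[0,0,0.001,0,0,0,0],[0,0,0,0,0,0,0]]}}

```text
clock: 13.67
eef_pos: [0.5206, -0.1545, 0.1515]
tcp_rot: [0.0, 0.881, 0.473, 0.0]
force: [-0.7, 1.3, -2.3]
width: 0.213
finger_force: 30.0
```

```bash
python3 -c "
from h import *
st()"
```

```text
t 13.67 pos [ 0.5206 -0.1545  0.1515] yawx 56.46 tilt [ 0.0003 -0.0001] F [-0.65  1.28 -2.27] T [ 0.2   0.13 -0.03] w 0.213 q6 0.29
```

>>> {"op": "drive_tool", "data": {"plan": [[0,0,0.001,0,0,0,0],[0,0,0.001,0,0,0,0],[0,0,0,0,0,0,0]]}}

```text
clock: 13.92
eef_pos: [0.5205, -0.1545, 0.1495]
tcp_rot: [0.0, 0.881, 0.473, 0.0]
force: [-0.7, 1.0, -2.6]
width: 0.214
finger_force: 30.0
```

>>> {"op": "drive_tool", "data": {"plan": [[0,0,0.001,0,0,0,0],[0,0,0.001,0,0,0,0],[0,0,0.001,0,0,0,0],[0,0,0,0,0,0,0]]}}

```text
clock: 14.25
eef_pos: [0.5206, -0.1545, 0.1465]
tcp_rot: [0.0, 0.881, 0.473, 0.0]
force: [0.7, 0.2, -2.1]
width: 0.218
finger_force: 30.0
```

>>> {"op": "drive_tool", "data": {"plan": [[0,0,0.0015,0,0,0,0],[0,0,0.0015,0,0,0,0],[0,0,0.0015,0,0,0,0],[0,0,0.0015,0,0,0,0],[0,0,0.001,0,0,0,0],[0,0,0,0,0,0,0],[0,0,0,0,0,0,0]]}}

```text
clock: 14.83
eef_pos: [0.5204, -0.1544, 0.1396]
tcp_rot: [-0.0, 0.881, 0.473, -0.0]
force: [0.1, -0.1, -1.4]
width: 0.221
finger_force: 30.0
```

```bash
python3 -c "
from h import *
st()"
```

```text
t 14.83 pos [ 0.5204 -0.1544  0.1396] yawx 56.46 tilt [-0.0001  0.    ] F [ 0.1  -0.14 -1.43] T [-0.01  0.02  0.05] w 0.221 q6 0.29
```

>>> {"op": "drive_tool", "data": {"plan": [[0,0,0.001,0,0,0,0],[0,0,0.001,0,0,0,0],[0,0,0,0,0,5,0],[0,0,0,0,0,5,0],[0,0,0,0,0,5,0],[0,0,0,0,0,5,0],[0,0,0,0,0,5,0],[0,0,0,0,0,5,0],[0,0,0,0,0,5,0],[0,0,0,0,0,5,0],[0,0,0,0,0,5,0],[0,0,0,0,0,0,0],[0,0,0,0,0,0,0]]}}

```text
clock: 15.92
eef_pos: [0.5204, -0.1544, 0.1377]
tcp_rot: [0.0, 0.995, 0.101, 0.0]
force: [0.1, -0.2, -1.2]
width: 0.217
finger_force: 30.0
```

```bash
python3 - <<'E'
from h import *
st()
w=get_image('wrist'); np.save('w5.npy',w,allow_pickle=True)
cv2.imwrite('pics/w5.png',cv2.resize(w['frame'][130:290,160:360],(750,600),interpolation=cv2.INTER_CUBIC))
E
```

```text
t 15.92 pos [ 0.5204 -0.1544  0.1377] yawx 11.62 tilt [ 0. -0.] F [ 0.06 -0.18 -1.23] T [ 0.02 -0.05 -0.02] w 0.217 q6 1.08
```

View pics/w5.png

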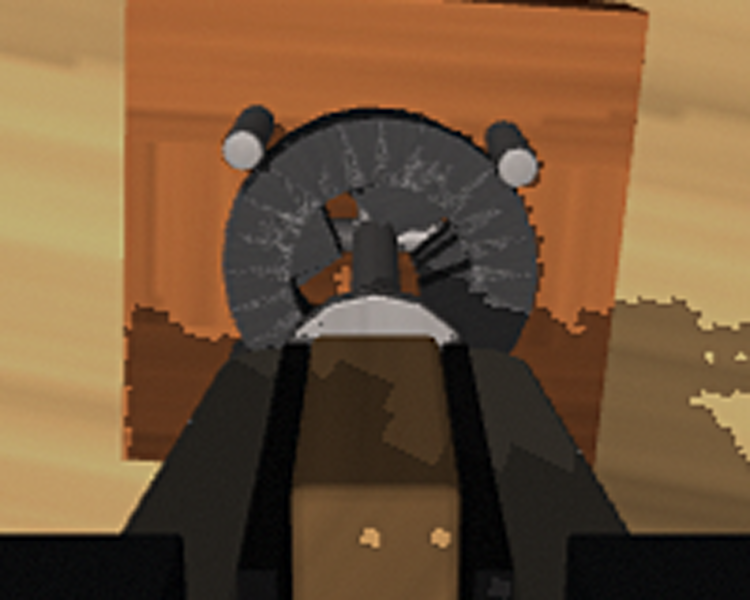

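The wrist view shows the stem through the plates. The top plate's slots are turned well away from the cross arms, and a bright piece of arm shows at (415,238) deep in the hole. I'll lift gently.

>>> {"op": "drive_tool", "data": {"plan": [[0,0,-0.0015,0,0,0,0],[0,0,-0.0015,0,0,0,0],[0,0,-0.0015,0,0,0,0],[0,0,-0.0015,0,0,0,0],[0,0,-0.0015,0,0,0,0],[0,0,-0.0015,0,0,0,0],[0,0,-0.0015,0,0,0,0],[0,0,0,0,0,0,0],[0,0,0,0,0,0,0],[0,0,0,0,0,0,0],[0,0,0,0,0,0,0]]}}

```text
clock: 16.88
eef_pos: [0.5203, -0.1544, 0.148]
tcp_rot: [-0.0, 0.995, 0.1, -0.0]
force: [0.6, 0.7, -5.7]
width: 0.213
finger_force: 30.0
```

```bash
python3 -c "
from h import *
st()"
```

```text
t 16.88 pos [ 0.5203 -0.1544  0.148 ] yawx 11.47 tilt [-0.0002  0.0001] F [ 0.55  0.72 -5.65] T [0.07 0.01 0.06] w 0.213 q6 1.08
```

>>> {"op": "drive_tool", "data": {"plan": [[0,0,-0.003,0,0,0,0],[0,0,-0.006,0,0,0,0],[0,0,-0.008,0,0,0,0],[0,0,-0.008,0,0,0,0],[0,0,-0.008,0,0,0,0],[0,0,-0.008,0,0,0,0],[0,0,-0.008,0,0,0,0],[0,0,-0.008,0,0,0,0],[0,0,-0.006,0,0,0,0],[0,0,-0.003,0,0,0,0],[0,0,0,0,0,0,0],[0,0,0,0,0,0,0],[0,0,0,0,0,0,0]]}}

```text
clock: 17.97
eef_pos: [0.5201, -0.1543, 0.2137]
tcp_rot: [-0.0, 0.995, 0.1, -0.0]
force: [1.0, -0.2, -6.1]
width: 0.221
finger_force: 30.0
```

>>> {"op": "drive_tool", "data": {"plan": [[0.0006,-0.005,0,0,0,0,0],[0.0013,-0.0105,0,0,0,0,0],[0.0021,-0.0176,0,0,0,0,0],[0.0021,-0.0176,0,0,0,0,0],[0.0021,-0.0176,0,0,0,0,0],[0.0021,-0.0176,0,0,0,0,0],[0.0021,-0.0176,0,0,0,0,0],[0.0021,-0.0176,0,0,0,0,0],[0.0021,-0.0176,0,0,0,0,0],[0.0021,-0.0176,0,0,0,0,0],[0.0021,-0.0176,0,0,0,0,0],[0.0021,-0.0176,0,0,0,0,0],[0.0021,-0.0176,0,0,0,0,0],[0.0021,-0.0176,0,0,0,0,0],[0.0021,-0.0176,0,0,0,0,0],[0.0021,-0.0176,0,0,0,0,0],[0.0021,-0.0176,0,0,0,0,0],[0.0021,-0.0176,0,0,0,0,0],[0.0021,-0.0176,0,0,0,0,0],[0.0013,-0.0105,0,0,0,0,0]]}}

```text
clock: 19.63
eef_pos: [0.4931, 0.1742, 0.214]
tcp_rot: [-0.0, 0.995, 0.1, -0.0]
force: [0.7, 0.0, -5.8]
width: 0.217
finger_force: 30.0
```

>>> {"op": "drive_tool", "data": {"plan": [[0.0006,-0.005,0,0,0,0,0],[0,0,0.003,0,0,0,0],[0,0,0.006,0,0,0,0],[0,0,0.007,0,0,0,0],[0,0,0.007,0,0,0,0],[0,0,0.006,0,0,0,0],[0,0,0.005,0,0,0,0],[0,0,0.003,0,0,0,0],[0,0,0,0,0,0,0],[0,0,0,0,0,0,0],[0,0,0,0,0,0,0]]}}

```text
clock: 20.55
eef_pos: [0.4938, 0.1771, 0.1774]
tcp_rot: [-0.0, 0.995, 0.1, 0.0]
force: [0.0, -0.8, -6.0]
width: 0.217
finger_force: 30.0
```

```bash
python3 -c "
from h import *
s,M=st(); print((M.T@(np.array([.569,.1773,.167])-s['eef_pos'])))
for n in ('scene','side'):
    im=get_image(n); P=im['pose']; pc=(np.r_[s['eef_pos'][:2],.11]-P[:3,3])@P[:3,:3]
    u,v=int(im['fx']*pc[0]/pc[2]+im['cx']),int(im['fy']*pc[1]/pc[2]+im['cy'])
    globals()[n]=cv2.resize(im['frame'][v-60:v+60,u-60:u+60],(400,400),interpolation=cv2.INTER_CUBIC)
cv2.imwrite('pics/c2.png',np.hstack([scene,side]))
"
```

```text
t 20.55 pos [0.4938 0.1771 0.1774] yawx 11.46 tilt [0.0004 0.0002] F [ 0.03 -0.77 -5.96] T [ 0.   -0.05  0.02] w 0.217 q6 1.71
[0.07377741 0.01473811 0.01045231]
```

View pics/c2.png

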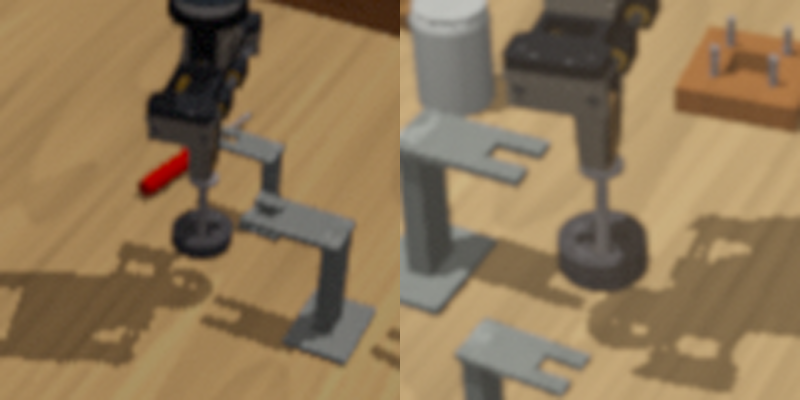

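The loaded key is held upright with all three plates, beside the fork of the correct bracket, and the stand is empty. I'll slide it in.

>>> {"op": "drive_tool", "data": {"plan": [[0,0,0.002,0,0,0,0],[0,0,0.002,0,0,0,0],[0,0,0.001,0,0,0,0],[0.003,0.0006,0,0,0,0,0],[0.006,0.0012,0,0,0,0,0],[0.007,0.0014,0,0,0,0,0],[0.007,0.0014,0,0,0,0,0],[0.007,0.0014,0,0,0,0,0],[0.007,0.0014,0,0,0,0,0],[0.007,0.0014,0,0,0,0,0],[0.007,0.0014,0,0,0,0,0],[0.007,0.0014,0,0,0,0,0],[0.006,0.0012,0,0,0,0,0],[0.005,0.001,0,0,0,0,0],[0.003,0.0006,0,0,0,0,0],[0.0018,0.0003,0,0,0,0,0],[0,0,0,0,0,0,0],[0,0,0,0,0,0,0],[0,0,0,0,0,0,0]]}}

```text
clock: 22.23
eef_pos: [0.5684, 0.1773, 0.1721]
tcp_rot: [0.0, 0.995, 0.1, -0.0]
force: [0.4, 0.3, -6.3]
width: 0.218
finger_force: 30.0
```

```bash
python3 -c "
from h import *
s,M=st(); print((M.T@(np.array([.569,.1773,.167])-s['eef_pos'])))"
```

```text
t 22.23 pos [0.5684 0.1773 0.1721] yawx 11.47 tilt [-0.0004 -0.0001] F [ 0.37  0.3  -6.33] T [ 0.01 -0.1  -0.  ] w 0.218 q6 1.67
[0.0005936  0.0001051  0.00511707]
```

>>> {"op": "drive_tool", "data": {"plan": [[0,0,0.002,0,0,0,0],[0,0,0.0015,0,0,0,0],[0,0,0.001,0,0,0,0],[0,0,0.0005,0,0,0,0],[0,0,0.0005,0,0,0,0],[0,0,0,0,0,0,0],[0,0,0,0,0,0,0]]}}

```text
clock: 22.82
eef_pos: [0.5686, 0.1773, 0.1669]
tcp_rot: [0.0, 0.995, 0.1, -0.0]
force: [-1.6, -0.9, -1.3]
width: 0.212
finger_force: 30.0
```

```bash
python3 -c "
from h import *
st()"
```

```text
t 22.82 pos [0.5686 0.1773 0.1669] yawx 11.46 tilt [-0.0004 -0.    ] F [-1.59 -0.88 -1.33] T [-0.12  0.49  0.02] w 0.212 q6 1.67
```

>>> {"op": "drive_tool", "data": {"plan": [[0,0,0.0002,0,0,0,0],[0,0,0,0,0,0,0],[0,0,0,0,0,0,0.25],[0,0,0,0,0,0,0.3],[0,0,0,0,0,0,0.4],[0,0,0,0,0,0,0.55],[0,0,0,0,0,0,0.55],[0,0,0,0,0,0,0.55],[0,0,0,0,0,0,0.55]]}}

```text
clock: 23.57
eef_pos: [0.5688, 0.1773, 0.1665]
tcp_rot: [-0.0, 0.995, 0.1, 0.0]
force: [0.2, 0.4, -0.2]
width: 0.548
finger_force: 0.0
```

>>> {"op": "drive_tool", "data": {"plan": [[0,0,-0.005,0,0,0,0.55],[0,0,-0.01,0,0,0,0.55],[0,0,-0.02,0,0,0,0.55],[0,0,-0.02,0,0,0,0.55],[0,0,-0.02,0,0,0,0.55],[0,0,-0.02,0,0,0,0.55],[0,0,-0.01,0,0,0,0.55],[0,0,0,0,0,0,0.55],[0,0,0,0,0,0,0.55],[0,0,0,0,0,0,0.55],[0,0,0,0,0,0,0.55],[0,0,0,0,0,0,0.55],[0,0,0,0,0,0,0.55],[0,0,0,0,0,0,0.55],[0,0,0,0,0,0,0.55]]}}

```text
clock: 24.82
eef_pos: [0.5687, 0.1773, 0.2711]
tcp_rot: [0.0, 0.995, 0.1, -0.0]
force: [0.4, -0.3, -0.0]
width: 0.552
finger_force: 0.0
```

```bash
python3 -c "
from h import *
s,M=st()
for n in ('scene','side'):
    im=get_image(n); P=im['pose']; pc=(np.r_[s['eef_pos'][:2],.11]-P[:3,3])@P[:3,:3]
    u,v=int(im['fx']*pc[0]/pc[2]+im['cx']),int(im['fy']*pc[1]/pc[2]+im['cy'])
    globals()[n]=cv2.resize(im['frame'][v-60:v+60,u-60:u+60],(400,400),interpolation=cv2.INTER_CUBIC)
cv2.imwrite('pics/c3.png',np.hstack([scene,side]))
w=get_image('wrist'); C=cloud(w); m=(C[...,2]>.18)&(C[...,2]<.195); v,u=np.nonzero(m)
print(C[m][:,2].mean(), cv2.minAreaRect((world(w,u,v,.187)[:,:2]*1000).astype(np.float32)))
"
```

```text
t 24.82 pos [0.5687 0.1773 0.2711] yawx 11.46 tilt [-0.0005 -0.0002] F [ 0.41 -0.28 -0.02] T [-0.    0.05 -0.01] w 0.552 q6 1.67
0.18664194783843138 ((570.0806884765625, 177.6656951904297), (20.45623207092285, 18.92245101928711), 11.486289978027344)
```

View pics/c3.png

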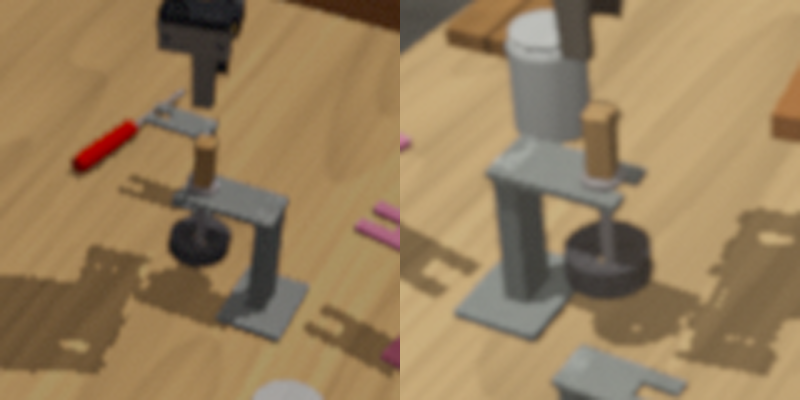

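The loaded key hangs upright in the fork with all three plates on it, and the gripper is clear above it.

```bash
python3 -c "
from cell import job
print(job.job_done())"
```

```text
the job is handed in; nothing more can be done
None
```

I lifted all three plates out on the key, hung it upright in the larger grey bracket's fork, let go and handed the job in at about 25 s; no verdict came back, but the last pictures and force readings looked right.

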